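# Wedge the rocking mixing scale

### The job

The bench scale rocks because one of its feet does not reach the bench. Push the wooden wedge along the bench, thin end first, under that short foot until it is snug and takes up the gap, without lifting the wedge, jacking the scale up or shoving the scale out of place. Then press down firmly (about 15 N) on the scale's corner above that foot to prove that it no longer rocks, let go, and leave the other things on the bench alone.

Things in the scene. Friction and masses are not known exactly. Their poses are not given: they have to be found in the camera images.
- scale: loose grey bench scale, about 3 kg, 220 x 220 mm, steel weighing plate on top, black display strip along its -x side, nothing above 70 mm; origin on the bench under its centre, z up. The box starts 24 mm above the bench. Round black feet at x, y = +-85 mm: three reach the bench, the one at (+85, +85) does not. It stands level until 6 to 9 N press over that foot, then rocks 4 degrees
- short_foot (a point): centre of the flat underside of the short foot (26 mm diameter), 8 mm above the bench, at (85, 85, 8) mm in the scale's frame; it stands 25 mm in from the box's +x and +y sides
- corner_top (a point): point on the flat top of the steel weighing plate, 66 mm above the bench, straight above the short foot, 22 mm in from the plate's edges: press here
- wedge: loose plain wooden wedge, 100 (x) x 50 mm (y), 40 to 90 g, lying on its flat underside beside the scale's +y side; height falls evenly from 18 mm at the thick end (x = -50 mm) to 2 mm at the thin end (x = +50 mm); origin at the centre of the underside. Its slope meets the foot's outer edge at x = 12.5 mm, 8 mm high; pushing on then soon takes 8 to 20 N. It stays where it is pushed
- wedge_end (a point): centre of the wedge's upright thick end face (50 mm wide, 18 mm high), 9 mm above the bench: push here
- wedge_tip (a point): middle of the wedge's thin end, 1 mm above the bench
- batten: bystander: rectangular light wood offcut 90 x 45 x 20 mm lying flat, too thick for the gap; origin at the centre of its underside
- jar: bystander: amber glass jar with a steel cap, 62 mm diameter, 85 mm high; origin at the centre of its underside
- float: bystander: hand float with orange sole 130 x 80 mm and a wooden handle on top, 56 mm high; origin at the centre of its underside
- brush: bystander: hand brush with wooden handle, 200 mm long, lying down; origin at its underside
Things that resemble listed ones, but are neither listed nor needed, are in the scene too. What is shaped like the wedge but red or turquoise is not meant.

How it is judged:
On the way, in this order (a step that is already met when the one before it is completed fails the run):
1. the wedge lies under the short foot and bears on it, while the robot is not touching the scale (x of short_foot in the frame of wedge between 0.002 and 0.034 m and y of short_foot in the frame of wedge between -0.024 and 0.024 m and contact force between wedge and scale above 0.4 N and angle between scale's own z axis and vertical below 0.015 rad and angle between wedge's own z axis and vertical below 0.05 rad and contact force between the arm and scale below 0.2 N), for 0.3 s.
2. the fingers press down on the scale over the short foot with more than 9 N, the wedge takes the load and the scale stays level (x of short_foot in the frame of wedge between 0.002 and 0.034 m and y of short_foot in the frame of wedge between -0.024 and 0.024 m and contact force between the fingers and scale above 9 N and contact force between wedge and scale above 7 N and angle between scale's own z axis and vertical below 0.015 rad), for 0.04 s.
At the end, for the whole second after the job is handed in: The short foot's centre is over the wedge (within 24 mm of its centre line, at x 2 to 34 mm in its frame); the wedge is flat on the bench and bears on the foot with over 0.4 N; the scale is level within 0.015 rad and within 25 mm of its start; both at rest (x of short_foot in the frame of wedge between 0.002 and 0.034 m and y of short_foot in the frame of wedge between -0.024 and 0.024 m and contact force between wedge and scale above 0.4 N and angle between scale's own z axis and vertical below 0.015 rad and angle between wedge's own z axis and vertical below 0.05 rad and distance of scale from where it was at the start of the episode below 0.025 m and height (world z) of wedge below 0.004 m and linear speed of each of scale, wedge below 0.01 m/s); the robot touches nothing.
It fails at once if the wedge is lifted off the bench (origin more than 15 mm up) (height (world z) of wedge above 0.015 m).
It fails at once if the scale is lifted (origin more than 15 mm up) (height (world z) of scale above 0.015 m).
It fails at once if the scale is shoved more than 40 mm (distance of scale from where it was at the start of the episode above 0.04 m).
It fails at once if the offcut, jar, float or brush is moved more than 30 mm (distance of any of batten, jar, float, brush from where it was at the start of the episode above 0.03 m).
It also fails if it takes over 58 s, if anything falls off the work surface, if the arm or the gripper's body presses on something with over 40 N, if the wrist force passes 120 N, or if a joint passes its speed limit or range.

### The arm

A 6-joint arm with a two-finger parallel gripper is mounted at the origin on the work surface. World frame = base frame: x ahead of the robot, y to its left, z up, the work surface at z = 0. Lengths are in m, angles in rad, forces in N, time in s.
With the tool pointing down it reaches from about 0.35 to 0.725 m from the base axis. Payload 6 kg.
Tool frame: the origin (TCP) lies at the centre of the arm's flange, where the gripper is bolted on; the fingertips stand 173 mm ahead of it and the grasp point (between the pads) lies 155 mm ahead of it; z points along the fingers, y is the direction in which the jaws open and shut (so a half turn about z gives the same grasp; the last joint's range is limited). The gripper opens to 85 mm and grips with 20 to 120 N. Pads are 22 mm wide; open, the fingers measure 114 mm over their backs; the gripper's body (76 mm by 85 mm) begins 54 mm behind the grasp point. The pads swing forward as they close: fully open they stand 13 mm farther back than shut.
Start: joints at [-0.796, 0.04, 0.085, 0, -1.615, -0.334], TCP at [0.256, -0.543, 0.405] pointing down, gripper open.
Joint ranges: [-2.56, 2.56], [-1.29, 2.01], [-1.08, 1.49], [-3.29, 1.98], [-2.81, -0.18], [-2.99, 2.99]. Speed limits (rad/s): [2.57, 2.57, 3.01, 3.14, 3.14, 3.14].

### API

Orientations are given as a unit quaternion [x, y, z, w].
In Python, from rig import * gives the robot as it stands. The module is installed in compiled form; this text tells all that it offers. Calls block until the motion is done:
- move_to(position, orientation): joint-space move of the TCP to a pose.
- line_to(position, speed=0.15, rotation=None, stop_force=None): straight line of the TCP; rotation=None keeps the orientation; speed is the mean speed in m/s. With stop_force (N) it stops when the force on the tool has changed by that much, and returns True; else False.
- set_joints(angles): joint-space move.
- ungrasp() and grasp(newtons=None): open the fingers fully, or close them until they stop; newtons is the grip in N (None keeps the last).
- hold(seconds).
- solve_ik(position, orientation): joint angles nearest the present ones, or None.
- grab_frame(name): name is "side" or "top" or "wrist"; returns a dict with "pixels" (384x512x3 uint8, red, green, blue), "range_z" (384x512 float32, m along the optical axis (not along the pixel's ray), 0 where there is no reading), "fx", "fy", "cx", "cy" (pixels), "view" (4x4, takes a point from world to camera coordinates). Camera axes: x right, y down, z forward; pixel columns grow to the right and rows downward; lengths in m; the calibration is good to about 2 mm. A picture is of the moment at which its call begins.
A pose or a line that the arm cannot do raises MotionError and nothing moves.
- finish_job(): hands the job in, once; it reports no verdict.
Trained networks look in the newest picture that a camera, given by its name, has taken for a name from the list of things; names that differ only in an ending like _2 or _b are one class to them, and where a whole thing is asked for, a point or a joint stands for the part that bears it (a point fixed in the world has none). Each returns a list of dicts, best first, with "score" (0 to 1); they miss things now and then, are a little off and sometimes report something else, mostly with a low value. They report only what shows in the picture. A call takes as long as a camera call. They do not tell look-alikes from the thing itself.
- search_frame(name, camera): "centre" ([x, y, z] in m, in world coordinates, good to about 4 mm: the middle of the surface that is visible of it).
- outline_of(name, camera): "region" (384x512 bool, what is visible of it).
Readings, each from a call of its own:
- get_clock(): time.
- get_joint_positions(): joint angles.
- get_qd(): joint speeds.
- get_joint_torque(): joint torques, N m.
- get_tcp_pos(): TCP position.
- get_eef_rot(): TCP orientation.
- get_wrist_force(): force on the tool from outside, world axes, zero at the start.
- get_torque(): the same for the moment, N m.
- get_finger_gap(): opening from 0.0 (shut) to 1.0 (fully open).
Only numpy, scipy, OpenCV 4.12 (cv2) and the standard library are available. Lean on these libraries where they do the work, as an engineer would, in place of code of your own. Each camera call takes 0.05 s, during which the arm holds its last target. There are 200 camera calls.

## Working session

There is one attempt and no reset: what is moved stays moved. The work goes in short steps, each a Python script; the robot and the scene stay as the last script left them, time stands still between calls to the robot, and variables do not carry over. Pictures are saved under pics/ and viewed, about 8 in all and at most 12, crops included, and the job is handed in when it is done.

```bash
mkdir -p pics; python3 - <<'E'
from rig import *
import cv2,numpy as np
for c in ["top","side"]:
    f=grab_frame(c); cv2.imwrite(f"pics/{c}0.png",f["pixels"][:,:,::-1]); np.savez(f"{c}0.npz",**f)
    for n in ["scale","wedge","short_foot","corner_top","wedge_end","wedge_tip","batten","jar","float","brush"]:
        print(c,n,[(np.round(d["centre"],3).tolist(),round(d["score"],2)) for d in search_frame(n,c)[:4]])
print(get_clock(),get_eef_rot())
E
```

```text
top scale [([0.486, -0.021, 0.065], 0.63)]
top wedge [([0.543, 0.195, 0.01], 0.89), ([0.412, 0.344, 0.007], 0.79), ([0.4, 0.192, 0.011], 0.77), ([0.601, 0.342, 0.009], 0.62)]
top short_foot [([0.489, -0.02, 0.066], 0.58)]
top corner_top [([0.489, -0.022, 0.065], 0.86)]
top wedge_end [([0.403, 0.19, 0.011], 0.95), ([0.413, 0.336, 0.008], 0.89), ([0.544, 0.19, 0.011], 0.86), ([0.595, 0.345, 0.011], 0.73)]
top wedge_tip [([0.4, 0.19, 0.01], 0.98), ([0.408, 0.344, 0.009], 0.98), ([0.602, 0.347, 0.014], 0.78), ([0.488, -0.021, 0.065], 0.71)]
top batten [([0.677, 0.09, 0.02], 0.96)]
top jar [([0.609, -0.212, 0.085], 0.91), ([0.546, 0.189, 0.012], 0.34)]
top float [([0.693, -0.079, 0.018], 0.71)]
top brush [([0.462, -0.239, 0.016], 0.62)]
side scale [([0.478, 0.012, 0.071], 0.71)]
side wedge [([0.598, 0.347, 0.01], 0.96), ([0.395, 0.199, 0.012], 0.93), ([0.54, 0.204, 0.008], 0.81), ([0.409, 0.348, 0.011], 0.71)]
side short_foot [([0.485, 0.015, 0.066], 0.93)]
side corner_top [([0.481, 0.015, 0.069], 0.61)]
side wedge_end [([0.544, 0.199, 0.01], 0.91), ([0.409, 0.348, 0.008], 0.81), ([0.4, 0.198, 0.013], 0.7), ([0.477, 0.011, 0.07], 0.18)]
side wedge_tip [([0.602, 0.348, 0.012], 0.77), ([0.398, 0.195, 0.011], 0.72), ([0.547, 0.201, 0.011], 0.59), ([0.408, 0.348, 0.01], 0.56)]
side batten [([0.674, 0.093, 0.014], 0.62)]
side jar [([0.604, -0.2, 0.059], 0.95)]
side float [([0.696, -0.059, 0.019], 0.72), ([0.672, 0.094, 0.017], 0.5), ([0.453, -0.235, 0.021], 0.23)]
side brush [([0.453, -0.233, 0.019], 0.95)]
1.1 [-2.18626083e-01  9.75808707e-01  4.67144511e-05 -2.46327157e-05]
```

View pics/top0.png

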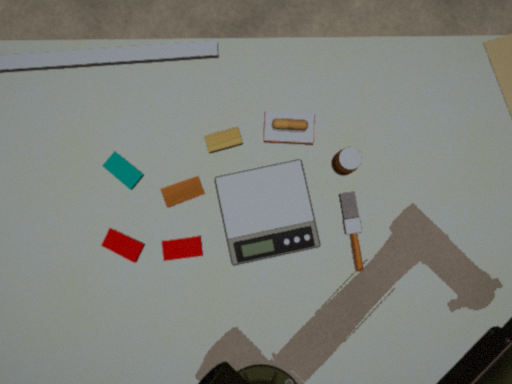

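View pics/side0.png

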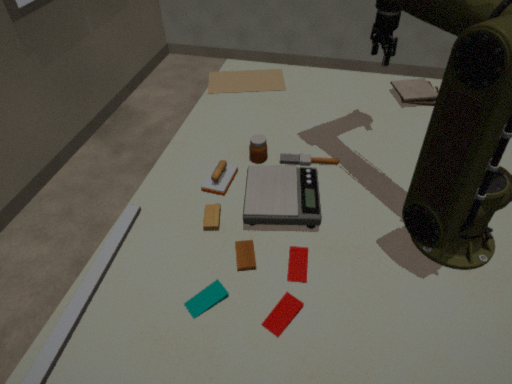

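The top picture shows the scale at about (266,212), display toward the robot. The wooden wedge is at (182,191), with red and turquoise decoys around it. The batten is at (224,140), close to the short-foot corner at (225,185). Next I fit poses from a closer wrist view.

```bash
cat > h.py <<'E'
from rig import *
import cv2,numpy as np
from scipy.spatial.transform import Rotation as R
def cloud(f):
    v,u=np.indices(f["range_z"].shape); z=f["range_z"]
    c=np.stack([(u-f["cx"])/f["fx"]*z,(v-f["cy"])/f["fy"]*z,z],-1)
    V=f["view"]; P=(c-V[:3,3])@V[:3,:3]; P[z==0]=np.nan
    return P
def down(yaw):  # tool z down, tool y (jaw) axis at angle yaw in world
    y=np.array([np.cos(yaw),np.sin(yaw),0]); z=np.array([0,0,-1.]); x=np.cross(y,z)
    return R.from_matrix(np.stack([x,y,z],1)).as_quat()
def rect(xy):
    (c,s,a)=cv2.minAreaRect(xy.astype(np.float32)*1000); return np.round(c,1),np.round(s,1),round(a,1)
def fit(f):
    P=cloud(f); x,y,z=P[...,0],P[...,1],P[...,2]
    hsv=cv2.cvtColor(f["pixels"],cv2.COLOR_RGB2HSV)
    m=(z>.05)&(z<.08)&(np.hypot(x-.487,y+.02)<.17)
    if m.sum()>100: print("scale top",rect(P[m][:,:2]),"z",np.median(z[m]),m.sum())
    print("hsv",[hsv[...,i][(np.hypot(x-.543,y-.195)<.015)].mean() for i in range(3)])
    near=(np.hypot(x-.543,y-.195)<.08)
    w=(near&(hsv[...,1]>110)&(z>-.005)&(z<.03)&(hsv[...,0]>6)&(hsv[...,0]<28)).astype(np.uint8)
    w=cv2.morphologyEx(w,cv2.MORPH_OPEN,np.ones((3,3)))
    p=P[w>0]; print("wedge",rect(p[:,:2]),w.sum())
    A=np.c_[p[:,:2],np.ones(len(p))]; g=np.linalg.lstsq(A,p[:,2],rcond=None)[0]
    print("grad",g[:2],"slope",np.hypot(*g[:2]),"downhill deg",np.degrees(np.arctan2(-g[1],-g[0])),"z",np.percentile(p[:,2],[5,50,95]))
    return P
E
python3 - <<'E'
from h import *
fit(dict(np.load("top0.npz")))
q=get_eef_rot()
print(R.from_quat(q).as_matrix().round(2).tolist())
# look from above between wedge and scale
yaw=np.radians(100)
for p in ([.50,.12,.42],[.48,.12,.40],[.45,.12,.40]):
    for a in (100,-80):
        s=solve_ik(p,down(np.radians(a))); print(p,a,None if s is None else np.round(s,2))
p=[.45,.12,.42]
move_to(p,down(np.radians(-80 )) if solve_ik(p,down(np.radians(-80))) is not None else down(yaw))
f=grab_frame("wrist"); cv2.imwrite("pics/w1.png",f["pixels"][:,:,::-1]); np.savez("w1.npz",**f)
fit(f); V=f["view"]; print("cam pos",(-V[:3,:3].T@V[:3,3]).round(3)); print(get_clock())
E
```

```text
scale top (array([487. , -19.3]), array([220., 220.]), 11.4) z 0.06601013224835507 8117
hsv [np.float64(14.636363636363637), np.float64(195.1909090909091), np.float64(124.99090909090908)]
wedge (array([543.1, 193.2]), array([48.2, 98. ]), 20.3) 744
grad [-0.04228609  0.15056082] slope 0.15638629702769444 downhill deg -74.3122221115023 z [0.0027912  0.01045354 0.01817648]
[[-0.9, -0.43, -0.0], [-0.43, 0.9, 0.0], [0.0, 0.0, -1.0]]
[0.5, 0.12, 0.42] 100 [ 0.63 -0.19 -0.1   0.   -1.66 -2.02]
[0.5, 0.12, 0.42] -80 [ 0.63 -0.19 -0.1   0.   -1.66  1.12]
[0.48, 0.12, 0.4] 100 [ 0.65 -0.24 -0.19  0.   -1.63 -2.05]
[0.48, 0.12, 0.4] -80 [ 0.65 -0.24 -0.19  0.   -1.63  1.09]
[0.45, 0.12, 0.4] 100 [ 0.7  -0.32 -0.25  0.   -1.64 -2.09]
[0.45, 0.12, 0.4] -80 [ 0.7  -0.32 -0.25  0.   -1.64  1.05]
scale top (array([488.3, -19.2]), array([218.6, 218.8]), 11.3) z 0.0644504378374445 31238
hsv [np.float64(12.270880361173814), np.float64(156.313769751693), np.float64(153.09706546275396)]
wedge (array([544.3, 193. ]), array([49.2, 99.1]), 20.0) 3085
grad [-0.05041851  0.15162318] slope 0.15978615705007637 downhill deg -71.6067405641348 z [0.00133391 0.00881319 0.01586589]
cam pos [0.52  0.132 0.388]
3.6
```

View pics/w1.png

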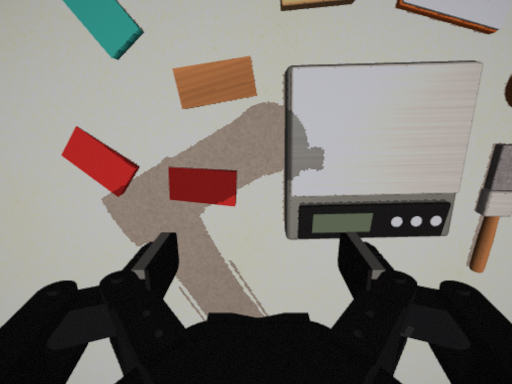

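The wrist view agrees with the top view. The wedge is at (215,82), centre (0.544, 0.193), with its thin end pointing along −70°. The scale yaw is 11.4°, so the short foot is near (0.555, 0.081). The wedge is about 28 mm off line, so I'll slide it sideways into line on the bench with a light grip, then push it with shut fingers.

```bash
cat >> h.py <<'E'
SY=np.radians(11.35); SC=np.array([.488,-.0192])
d=np.array([np.sin(SY),-np.cos(SY)])   # push direction (scale -y)
foot=SC+R.from_euler('z',SY).as_matrix()[:2,:2]@[.085,.085]
E
python3 - <<'E'
from h import *
print(foot)
W=np.array([.5435,.193]); wx=np.array([np.cos(np.radians(-70)),np.sin(np.radians(-70))])
for b in (0,np.pi):
    s=solve_ik([*W,.25],down(np.radians(20)+b)); print(b,s)
    if s is not None and abs(s[5])<2.2: B=b
g=W-.025*wx
move_to([*g,.27],down(np.radians(20)+B))
line_to([*g,.172],.08,stop_force=8)
grasp(20); print("gap",get_finger_gap(),get_wrist_force().round(1) if hasattr(get_wrist_force(),'round') else get_wrist_force())
t=foot-.060*d-.025*d
line_to([*t,.172],.05,rotation=down(SY+B))
print("tcp",get_tcp_pos(),get_wrist_force())
ungrasp(); line_to([*t,.26],.12)
b=t-.08*d
line_to([*b,.40],.2)
f=grab_frame("wrist"); cv2.imwrite("pics/w2.png",f["pixels"][:,:,::-1]); np.savez("w2.npz",**f)
fit(f); print(B,get_clock())
E
```

```text
[0.55460953 0.08086583]
0 [ 0.68887947  0.01618619 -0.22246672  0.         -1.33214341  2.80177903]
3.141592653589793 [ 0.68887947  0.01618619 -0.22246672  0.         -1.33214341 -0.33981362]
gap 0.574338358873098 [-0.4 -0.1  2.8]
tcp [0.5381236  0.16341451 0.17245847] [-0.21435584  2.37334137  5.06885392]
scale top (array([470.,  71.]), array([218.5,  34.3]), 11.2) z 0.0639714199519778 8308
hsv [np.float64(13.256658595641646), np.float64(78.73365617433414), np.float64(133.35593220338984)]
wedge (array([541.2, 150.6]), array([47.8, 73.3]), 11.3) 2368
grad [-0.03240547  0.15921872] slope 0.1624829729253701 downhill deg -78.49583333556656 z [0.0054606  0.01069613 0.01617895]
3.141592653589793 10.25
```

View pics/w2.png

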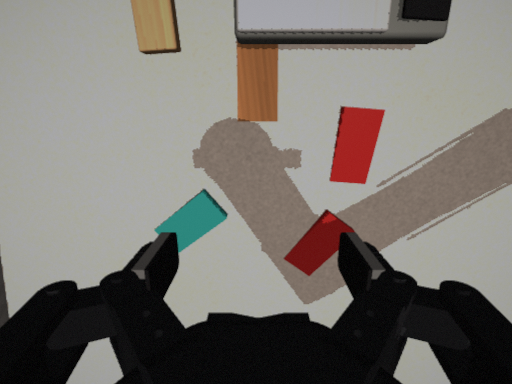

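The picture shows the wedge at (257,82), square to the scale and in line with the foot, with less than 1 mm of lateral error. Now the push.

```bash
python3 - <<'E'
from h import *
q=down(SY+np.pi); Z=.1775
end=np.array([.5412,.1506])-.0366*d
grasp(20)
s=end-.04*d
line_to([*s,.26],.2,rotation=q); line_to([*s,Z],.12)
print(get_tcp_pos(),get_wrist_force())
# foot x in wedge now ~.0576 ; contact of finger face at ~end-.011d
pre=end-.011*d+.038*d
print(line_to([*pre,Z],.04,stop_force=6), get_tcp_pos(),get_wrist_force())
lim=end-.011*d+.0535*d
print(line_to([*lim,Z],.01,stop_force=9), get_tcp_pos(),get_wrist_force(), (lim-get_tcp_pos()[:2])@d)
back=np.array(get_tcp_pos()[:2])-.03*d
for _ in range(1):
    line_to([*back,Z],.05); b=back-.09*d; line_to([*b,.36],.2)
f=grab_frame("wrist"); cv2.imwrite("pics/w3.png",f["pixels"][:,:,::-1]); np.savez("w3.npz",**f)
fit(f)
f=grab_frame("side"); cv2.imwrite("pics/s3.png",f["pixels"][120:300,150:400,::-1].repeat(3,0).repeat(3,1)); fit(f)
print(get_clock())
E
```

```text
[0.52650197 0.22596583 0.17858248] [ 0.3262552  -0.55661676  0.61534667]
True [0.53904706 0.16127935 0.17713395] [0.33142059 1.41514384 0.8311485 ]
True [0.53915278 0.16030124 0.17674143] [-0.48172713  0.75163805 -0.4982848 ] 0.01581441477620884
hsv [np.float64(31.033216783216783), np.float64(12.297202797202797), np.float64(190.34265734265733)]
wedge (array([544.8, 133. ]), array([48.9, 37.2]), 10.7) 1901
grad [-0.0166798   0.08353424] slope 0.08518324362969999 downhill deg -78.70790849256412 z [0.01014878 0.01368863 0.01650147]
scale top (array([463. ,  -2.2]), array([192.4, 202. ]), 3.4) z 0.06625717716657561 1588
hsv [np.float64(31.83783783783784), np.float64(23.08108108108108), np.float64(160.63513513513513)]
wedge (array([539.7, 135.9]), array([40.2, 41. ]), 85.7) 137
grad [-0.08886902 -0.07734018] slope 0.1178100479956498 downhill deg 41.032124270279326 z [0.00556613 0.01503503 0.01958665]
16.8917
```

View pics/w3.png

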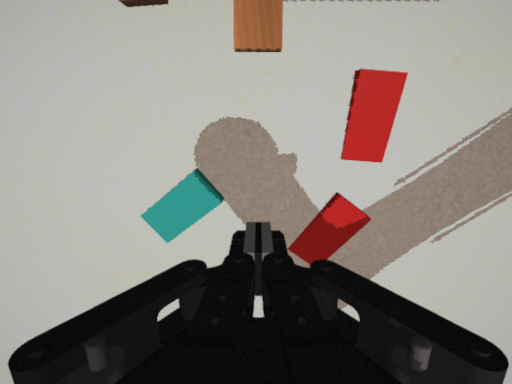

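The wedge at (258,25) is square and partly under the scale. The foot centre is at wedge x ≈ 20–22 mm. First touch is at 12.5 + 13 = 25.5 mm, so the wedge is snug, which fits the 6 N and 9 N stops. I check that the scale hasn't moved, then press.

```bash
python3 - <<'E'
from h import *
q=down(SY+np.pi)
line_to([*(get_tcp_pos()[:2]),.42],.2)
move_to([.45,.12,.42],down(np.radians(-80)))
f=grab_frame("wrist"); cv2.imwrite("pics/w4.png",f["pixels"][:,:,::-1]); P=fit(f)
def tilt(P):
    m=(P[...,2]>.055)&(P[...,2]<.075)&(np.hypot(P[...,0]-.487,P[...,1]+.02)<.08); p=P[m]
    g=np.linalg.lstsq(np.c_[p[:,:2],np.ones(len(p))],p[:,2],rcond=None)[0]; print("scale tilt",g[:2])
tilt(cloud(dict(np.load("w1.npz")))); tilt(P); print(get_clock())
E
```

```text
scale top (array([488.3, -19.3]), array([218.6, 219.4]), 11.3) z 0.06446585916548059 31460
hsv [np.float64(31.092009685230025), np.float64(12.009685230024212), np.float64(201.73365617433413)]
wedge (array([544.7, 132.8]), array([48.2, 35.5]), 10.0) 1062
grad [-0.03029312  0.16352151] slope 0.1663038114986236 downhill deg -79.5046743318045 z [0.01069689 0.01369385 0.01659703]
scale tilt [0.00253503 0.00225774]
scale tilt [0.00277174 0.00188817]
18.8833
```

View pics/w4.png

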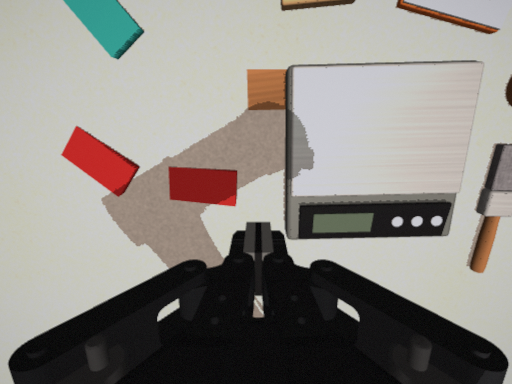

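The picture shows the scale unmoved: (288,64) is its corner, fitted centre change is under 1 mm and tilt is unchanged. About 46 mm of the wedge shows outside, so x ≈ 20 mm. Transients may have caused the stops, so I confirm snugness with small steps and steady force readings before pressing.

```bash
python3 - <<'E'
from h import *
q=down(SY+np.pi); Z=.1775
c=np.array([.53915,.16030])          # last pushing position
s=c-.02*d
move_to([*s,.26],q); line_to([*s,Z],.12)
line_to([*(c-.004*d),Z],.04); hold(.15); f0=np.array(get_wrist_force())
print("bias",f0.round(2),get_clock())
for k in np.arange(-.002,.006,.0008):
    line_to([*(c+k*d),Z],.01); hold(.05)
    F=np.array(get_wrist_force())-f0; a=(np.array(get_tcp_pos()[:2])-c)@d
    print(round(k*1e3,1),round(a*1e3,2),"resist",round(-F[:2]@d,2),"fz",round(F[2],2))
    if -F[:2]@d>8.5: break
p=np.array(get_tcp_pos()[:2])
line_to([*(p-.03*d),Z],.06); line_to([*(p-.05*d),.30],.25); hold(.4)
print(get_clock())
E
```

```text
bias [-0.12 -0.07 -0.18] 21.7917
-2.0 -2.01 resist -0.04 fz 0.19
-1.2 -1.19 resist 0.2 fz 0.7
-0.4 -0.74 resist 3.04 fz -0.27
0.4 -0.42 resist 6.95 fz 0.18
1.2 -0.03 resist 7.56 fz 0.33
2.0 0.48 resist 8.92 fz 0.52
25.4167
```

The resistance rises steadily to 8.9 N within 1.2 mm of touching, so the wedge is snug. Now the press.

```bash
python3 - <<'E'
from h import *
q=down(SY+np.pi)
move_to([*foot,.29],q); line_to([*foot,.247],.1); hold(.2); f0=np.array(get_wrist_force())
z=.243
while z>.222:
    line_to([*foot,z],.02); hold(.05)
    F=np.array(get_wrist_force())-f0
    print(round(z,4),round(get_tcp_pos()[2],4),F.round(1))
    if F[2]>14: break
    z-=.001 if F[2]<1 else .0007
hold(.3); print("held",(np.array(get_wrist_force())-f0).round(1),get_tcp_pos()[2])
line_to([*foot,.30],.08); move_to([.45,.12,.42],down(np.radians(-80)))
f=grab_frame("wrist"); cv2.imwrite("pics/w5.png",f["pixels"][:,:,::-1]); P=fit(f)
m=(P[...,2]>.055)&(P[...,2]<.075)&(np.hypot(P[...,0]-.487,P[...,1]+.02)<.08); p=P[m]
print(np.linalg.lstsq(np.c_[p[:,:2],np.ones(len(p))],p[:,2],rcond=None)[0]); print(get_clock())
E
```

```text
0.243 0.2429 [ 0.1 -0.1 -1.9]
0.242 0.242 [-0.1  0.2 -1.5]
0.241 0.241 [ 0.  -0.1 -2. ]
0.24 0.2399 [-0.2  0.1 -1.5]
0.239 0.2396 [-2.1 -0.7  2.5]
0.2383 0.2396 [-4.1  0.1  7.3]
0.2376 0.2395 [-6.   0.2 11.1]
0.2369 0.2395 [-8.7 -0.2 13.4]
0.2362 0.2394 [-10.2   1.2  15.8]
held [-9.6 -0.4 15.8] 0.23942981865217355
scale top (array([488.5, -19.8]), array([218.6, 219.8]), 11.2) z 0.06447027497681011 31528
hsv [np.float64(31.232445520581113), np.float64(12.123486682808716), np.float64(201.76513317191282)]
wedge (array([545.2, 132.7]), array([49. , 35.5]), 10.9) 1053
grad [-0.03074825  0.15994977] slope 0.1628784327213075 downhill deg -79.11838401229558 z [0.01077895 0.01378845 0.016604  ]
[0.00282687 0.00214887 0.0630366 ]
32.1083
```

View pics/w5.png

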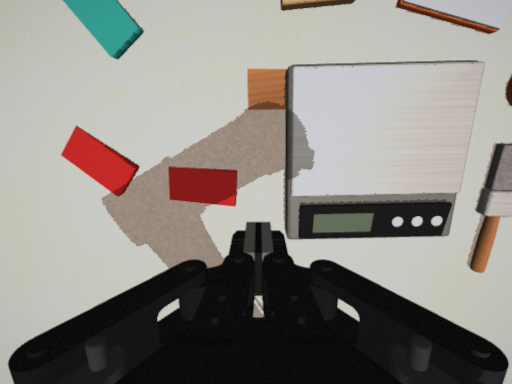

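After the press the scale and wedge look unchanged (wedge at (267,89)). The corner sank only 0.2 mm under about 16 N. I'll do one last light snugness check, back off, and hand in.

```bash
python3 - <<'E'
from h import *
q=down(SY+np.pi); Z=.1775
c=np.array([.53915,.16030]); s=c-.02*d
move_to([*s,.26],q); line_to([*s,Z],.12)
line_to([*(c-.003*d),Z],.04); hold(.15); f0=np.array(get_wrist_force())
for k in np.arange(-.0012,.005,.0008):
    line_to([*(c+k*d),Z],.01); hold(.05)
    r=-(np.array(get_wrist_force())-f0)[:2]@d
    print(round(k*1e3,1),round(((np.array(get_tcp_pos()[:2])-c)@d)*1e3,2),round(r,2))
    if r>6.5: break
p=np.array(get_tcp_pos()[:2])
line_to([*(p-.03*d),Z],.06); line_to([*(p-.06*d),.35],.25); hold(.5)
print(get_wrist_force(),get_clock()); finish_job()
E
```

```text
-1.2 -1.23 0.93
-0.4 -0.45 1.68
0.4 -0.06 5.79
1.2 0.28 9.56
[ 0.08049317 -0.39245657  0.11394252] 38.3417
the job is handed in; nothing more can be done
```

The wedge is snug under the short foot, the press test held, and the job is handed in at about 38 s of the 58 s allowed. It reported no verdict.

**What I did**
- **Lining up:** The wedge was about 28 mm off the foot's line. I gripped it lightly and slid it along the bench into line, keeping it down on the bench.
- **Pushing in:** With the fingers shut, I pushed it thin end first until it resisted with about 9 N.
- **Press test:** I pressed over the short foot with about 16 N. The corner sank only about 0.2 mm.
- **Last push:** After letting go, I pushed the wedge lightly once more. It resisted with 9.6 N at almost the same place, so it was still snug. Then I backed away.

**What the last checks showed**
- **Wedge position:** The short foot's centre is about 20 mm along the wedge (2 to 34 mm allowed). At the line-up check it was within 1 mm of the centre line.
- **Scale:** It moved less than 1 mm, and its tilt matches the start. Both were measured before the last light push.
- **Other things:** I touched nothing else. The bystanders in view looked unmoved, but I did not measure them or look again after the last push.

**What disagreed**
- **Early stops:** The first two push stops could have been brief force spikes, so I repeated the push in small steps with steady readings, which confirmed it.
- **Side force:** During the press there was also about 10 N of sideways force. The scale did not shift noticeably.
- **Not measured:** The force between the wedge and the foot was never measured directly, only inferred from how hard the wedge resisted.

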